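# Lay out the parts of a dismantled hair dryer on their outlined mats

### The job

The hair dryer has been taken apart: set each of its four parts (air nozzle, motor, rear grille cap, switch block) upright on the round white mat whose drawn outline matches it, wholly inside that outline, and turned to agree with it where the outline is not a plain circle. Let go of everything, and leave the screwdriver and the jar of screws where they are.

Things in the scene. Friction and masses are not known exactly. Their poses are not given: they have to be found in the camera images.
- nozzle_mid (a point): black plastic air nozzle of a hair dryer, loose, about 50 g, standing on its round collar (44 mm across, lowest 16 mm) with its flat mouth upward: the mouth is 64 mm long along its x, 16 mm thick along its y, and fills the heights 26 to 52 mm above its foot. Point: centre, 26 mm above the foot (total height 52 mm). z up when upright. Pinch the mouth across its 16 mm (along y).
- motor_mid (a point): small steel electric motor, loose, about 120 g, a bright upright round can 34 mm across and 34 mm high with a 4 mm shaft and 12 mm brass bush on top (42 mm high with the shaft). Point: centre of the can, 17 mm above its foot. z up along the shaft.
- cap_mid (a point): black plastic rear grille cap, loose, about 40 g, a flat disc 56 mm across and 16 mm high with grey rings on its top. Point: centre, 8 mm above its underside. z up.
- switch_mid (a point): black rectangular switch block, loose, about 50 g, 46 mm long (x) by 26 mm wide (y) by 18 mm high, with a steel plate and a 5 mm high grey slide knob on top and brass tags at one end. Point: centre of the block, 9 mm above its underside. z up.
- nozzle_mat_top (a point): round white mat, 100 mm across, 3 mm thick, fixed flat on the bench (turned at random), bearing one black 3 mm wide outline: an 80 by 32 mm bar crossing a 60 mm circle (inner sizes; the nozzle's shape with 8 mm to spare all round). Point: centre of the outline on the mat's top (3 mm above the bench); x along the bar. Goes with the nozzle, mouth along the bar, either way round.
- motor_mat_top (a point): round white mat, 100 mm across, 3 mm thick, fixed flat on the bench (turned at random), bearing one black 3 mm wide outline: a 50 mm circle (inner diameter; 8 mm to spare round the motor). Point: centre of the outline on the mat's top, 3 mm above the bench. Goes with the motor.
- cap_mat_top (a point): round white mat, 100 mm across, 3 mm thick, fixed flat on the bench (turned at random), bearing one black 3 mm wide outline: a 72 mm circle (inner diameter; 8 mm to spare round the cap). Point: centre of the outline on the mat's top, 3 mm above the bench. Goes with the grille cap.
- switch_mat_top (a point): round white mat, 100 mm across, 3 mm thick, fixed flat on the bench (turned at random), bearing one black 3 mm wide outline: a 62 by 42 mm rectangle (inner sizes; 8 mm to spare all round). Point: centre of the outline on the mat's top, 3 mm above the bench; x along the rectangle's long side. Goes with the switch block, long side along the rectangle's, either way round.
- jar_mid (a point): amber glass screw jar with a steel lid, loose, 54 mm across and 46 mm high; bystander. Point: centre, 23 mm above the bench.
- screwdriver: screwdriver 180 mm long lying crosswise on the bench beyond the parts, loose, handle 26 mm thick; bystander. Origin at mid-length on its underside; x along it, towards the tip.
Things that resemble listed ones, but are neither listed nor needed, are in the scene too. What is shaped like the part that bears cap_mid but green is not meant. Leave any blue or pink look-alike of the part that bears switch_mid alone.

How it is judged (in metres and radians):
At the end, for the whole second after the job is handed in: Each of the four parts stands upright (within 0.15 rad) and at rest on its own mat, its centre within 10 mm of the outline's centre and within 4 mm of its resting height; the nozzle and the switch block lie within 0.3 rad of the direction of their outlines, either way round; all is released (horizontal distance between nozzle_mid and nozzle_mat_top below 0.01 m and angle between each of nozzle_mid, motor_mid, cap_mid, switch_mid's own z axis and vertical below 0.15 rad and z of nozzle_mid in the frame of nozzle_mat_top between 0.022 and 0.03 m and linear speed of each of nozzle, motor, cap, switch below 0.02 m/s and angle between the x axis of nozzle_mid and the x axis of nozzle_mat_top, either way round below 0.3 rad and horizontal distance between motor_mid and motor_mat_top below 0.01 m and z of motor_mid in the frame of motor_mat_top between 0.013 and 0.021 m and horizontal distance between cap_mid and cap_mat_top below 0.01 m and z of cap_mid in the frame of cap_mat_top between 0.004 and 0.012 m and horizontal distance between switch_mid and switch_mat_top below 0.01 m and z of switch_mid in the frame of switch_mat_top between 0.005 and 0.013 m and angle between the x axis of switch_mid and the x axis of switch_mat_top, either way round below 0.3 rad); the robot touches nothing.
It fails at once if the screw jar is shifted by more than 20 mm (distance of jar_mid from where it was at the start of the episode above 0.02 m).
It fails at once if the screwdriver is shifted by more than 20 mm (distance of screwdriver from where it was at the start of the episode above 0.02 m).
It also fails if it takes over 112 s, if anything falls off the work surface, if the arm or the gripper's body presses on something with over 40 N, if the wrist force passes 120 N, or if a joint passes its speed limit or range.

### The arm

A 7-joint arm with a two-finger parallel gripper is mounted at the origin on the work surface. World frame = base frame: x ahead of the robot, y to its left, z up, the work surface at z = 0. Lengths are in mm, angles in rad, forces in N, time in s.
With the tool pointing down it reaches from about 400 to 900 mm from the base axis. Payload 5.5 kg.
Tool frame: the origin (TCP) lies on the front face of the gripper's body, between the roots of the fingers; the fingertips stand 66 mm ahead of it and the grasp point (between the pads) lies 47 mm ahead of it (robot.grasp_offset is the distance from the TCP to the grasp point, in mm); x points along the fingers, z is the direction in which the jaws open and shut, and the axes are right-handed (so a half turn about x gives the same grasp; the last joint's range is limited). The gripper opens to 92 mm and grips with 3 to 60 N. Pads are 19 mm wide; open, the fingers measure 130 mm over their backs; the gripper's body (75 mm by 190 mm) begins 47 mm behind the grasp point.
Start: joints at [-0.975, 0.501, -0.427, 1.55, 0.221, 1.138, -0.21], TCP at [212.313, 614.346, 292.229] pointing down, gripper open.
Joint ranges: [-2.88, 2.88], [-0.31, 2.03], [-1.54, 1.56], [0.2, 2.42], [-1.41, 4.55], [0.19, 2.02], [-2.57, 2.57]. Speed limits (rad/s): [2.57, 2.57, 3.14, 3.14, 3.14, 3.14, 3.14].

### API

Orientations are given as a unit quaternion [w, x, y, z].
In Python, from plant import state, imaging, order, robot gives the robot as it stands.
- The arm moves only by the tool arm_command, never from a script. Its arguments are lists of equal length, an entry for each row: "turn": the turn, a rotation vector about the tool's x, y, z in rad, a list of three; "delta_pos": the shift along the tool's x, y, z in cm, a list of three; "jaw": the closure, from -1 (fully open) to 1 (shut). A call has 1 to 5 rows; each row shifts and turns the commanded pose from where the row before left it, along the tool's axes as they then stand; what a row does not reach is not made up. A row lasts 1/8 s, in which the tool goes at most 62.5 mm and 10.7 degrees, less where a joint would pass 70% of its speed; a pose out of reach is approached as far as the arm can. A call is refused whole if a number of a shift passes 6.25 or a number of a turn 0.188, either way. A call with a gripper value outside its range is refused whole. The fingers move at their own pace and stop on an object; the grip force is fixed at half the most. Time passes only in rows, so rows that do not move let the fingers close. It gives the time, the measured TCP pose, the force and the opening at its end, in the units of the state.
- state(): the state, without advancing time (a new reading comes with each control period).
- imaging.camera(name): name is "scene" or "top" or "wrist"; returns a dict with "frame" (400x640x3 uint8, red, green, blue), "fx", "fy", "cx", "cy" (pixels), "R" (3x3) and "t" (3): a world point X has camera coordinates R X + t. Camera axes: x right, y down, z forward; pixel columns grow to the right and rows downward; lengths in mm; the calibration is good to about 2 mm. A picture is of the moment at which its call begins. There is no depth.
- order.hand_in(): hands the job in, once; it reports no verdict.
The state is a dict: "clock": time; "qpos": joint angles; "dq": joint speeds; "effort": joint torques, N m; "ee_pos": TCP position; "tool_rot": TCP orientation; "contact_force": force on the tool from outside, world axes, zero at the start; "moment": the same for the moment, N m; "opening": finger opening in mm.
Only numpy, scipy, OpenCV 4.12 (cv2) and the standard library are available. Lean on these libraries where they do the work, as an engineer would, in place of code of your own. Each camera call takes 0.05 s, during which the arm holds its last target.

## Working session

There is one attempt and no reset: what is moved stays moved. The work goes in short steps, Python scripts to look and compute and a tool call to move; the robot and the scene stay as the last step left them, time stands still between calls to the robot, and variables do not carry over. Pictures are saved under pics/ and viewed, and the job is handed in when it is done.

Besides the shell and the picture viewer there is one more tool, called as name(argument=value, ...) on one line, values as JSON. arm_command: Moves the arm, as the interface text tells. Its arguments: {"type":"object","properties":{"turn":{"type":"array"},"delta_pos":{"type":"array"},"jaw":{"type":"array"}},"required":["turn","delta_pos","jaw"]}

```bash
ls; mkdir -p pics; python3 - <<'E'
from plant import state, imaging, order, robot
import cv2
print(state())
for n in ("scene","top","wrist"):
    c=imaging.camera(n)
    print(n,c["fx"],c["cx"],c["cy"],c["R"],c["t"])
    cv2.imwrite(f"pics/{n}0.png",c["frame"][:,:,::-1])
E
```

```text
pics
{'clock': 0.0, 'qpos': array([-0.97477345,  0.50183656, -0.42681332,  1.55145835,  0.22079051,
        1.13827344, -0.21032126]), 'dq': array([-0.00101986,  0.00171128,  0.00044608,  0.0006358 , -0.00051419,
        0.00213564, -0.00099296]), 'effort': array([-4.69638962e-04, -5.66580427e+01, -5.81641987e+00, -2.79110312e+01,
       -6.86460547e-02,  3.08305607e-02,  1.91920931e-04]), 'ee_pos': array([212.20530822, 613.77986299, 291.18377343]), 'tool_rot': array([ 0.57533446, -0.41065342,  0.57647419,  0.40991649]), 'contact_force': array([ 0.18925569,  0.34625503, -0.01095585]), 'moment': array([0.0357034 , 0.01403825, 0.00933772]), 'opening': 91.8894969665454}
scene 366.0292327557057 318.89746300786805 198.99765588073979 [[ 0.55964403  0.82872388 -0.00390999]
 [ 0.60751009 -0.41345645 -0.67822212]
 [-0.56367548  0.3771876  -0.73484656]] [-353.64277402 -297.0805393  1566.01750659]
top 471.7023883151951 320.2308254522134 203.74124894522888 [[-0.02984186 -0.99950042 -0.01041039]
 [-0.98966772  0.03100634 -0.13998718]
 [ 0.14024003  0.00612535 -0.99009859]] [  37.01497854  569.47114376 1308.88510329]
wrist 339.09950033003616 323.61292111351145 200.7803971192793 [[ 0.32652617  0.94518621 -0.00191867]
 [ 0.90166872 -0.31088237  0.30057559]
 [ 0.28350342 -0.0998758  -0.95375607]] [-648.72735901  -37.76425423  391.17745741]
```

View pics/top0.png

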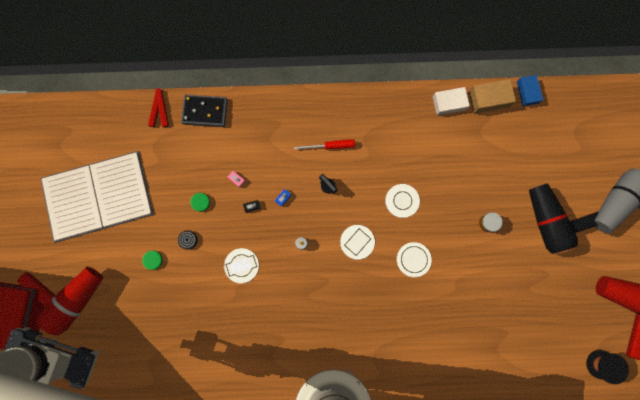

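View pics/scene0.png

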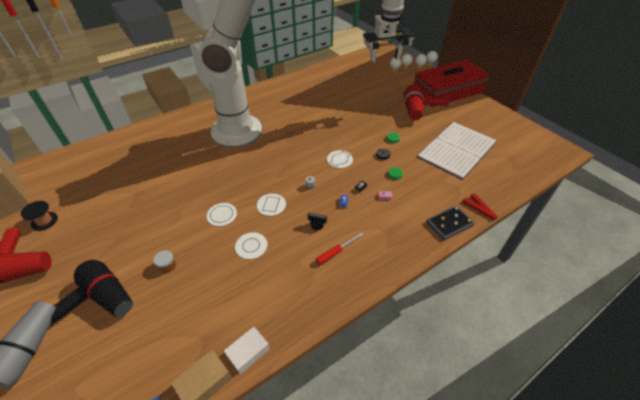

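View pics/wrist0.png

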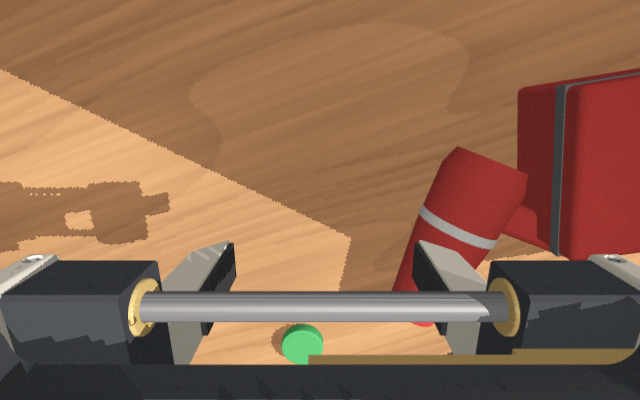

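```bash
cat > h.py <<'E'
from plant import state, imaging, order, robot
import numpy as np, cv2
from scipy.spatial.transform import Rotation as Rn
def ray(c,u,v,z):
    d=np.array([(u-c["cx"])/c["fx"],(v-c["cy"])/c["fy"],1.])
    R,t=np.array(c["R"]),np.array(c["t"])
    o=-R.T@t; w=R.T@d
    return o+w*(z-o[2])/w[2]
def proj(c,X):
    p=np.array(c["R"])@np.array(X)+np.array(c["t"]); return c["fx"]*p[0]/p[2]+c["cx"],c["fy"]*p[1]/p[2]+c["cy"]
def cam(n,f=None):
    c=imaging.camera(n)
    if f: cv2.imwrite(f"pics/{f}.png",c["frame"][:,:,::-1])
    return c
def rot():
    q=state()["tool_rot"]; return Rn.from_quat([q[1],q[2],q[3],q[0]]).as_matrix()
E
python3 - <<'E'
from h import *
c=cam("top")
im=c["frame"][140:300,130:450,::-1]
z=cv2.resize(im,None,fx=5,fy=5,interpolation=cv2.INTER_CUBIC)
cv2.imwrite("pics/topL.png",z[:, :800][:, :]); cv2.imwrite("pics/topR.png",z[:,800:])
for n,(u,v,h) in dict(nozzle=(328,184,26),motor=(302,244,34),cap=(188,240,16),sw=(252,207,18),mn=(241,266,3),mm=(403,201,3),ms=(358,242,3),mc=(414,260,3),jar=(492,223,46)).items(): print(n,ray(c,u,v,h).round(1))
print(rot().round(3)); print(robot.__dict__ if hasattr(robot,'__dict__') else robot)
R,t=np.array(c["R"]),np.array(c["t"])
print(-R.T@t)
E
```

```text
nozzle [629.6  -4.6  26. ]
motor [457.4  74.8  34. ]
cap [480.  404.8  16. ]
sw [570.1 218.4  18. ]
mn [401.1 254.2   3. ]
mm [ 576.1 -223.4    3. ]
ms [460.  -86.5   3. ]
mc [ 403.3 -245.7    3. ]
jar [ 499.5 -463.1   46. ]
[[-0.    -0.945  0.327]
 [-0.001  0.327  0.945]
 [-1.     0.    -0.001]]
{}
[ 381.1337182    11.32189192 1376.02929091]
```

View pics/topL.png

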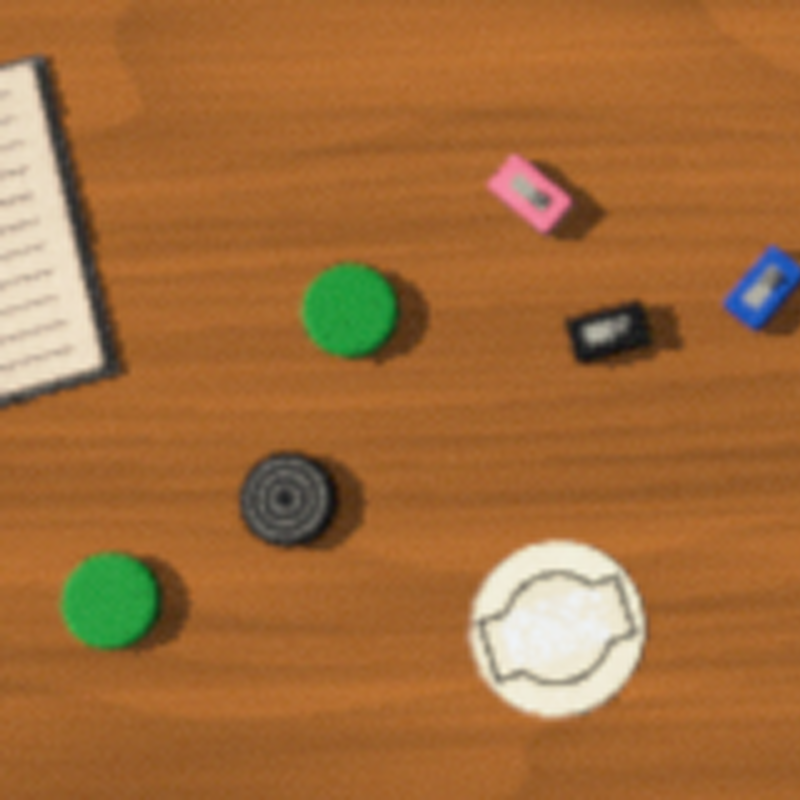

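View pics/topR.png

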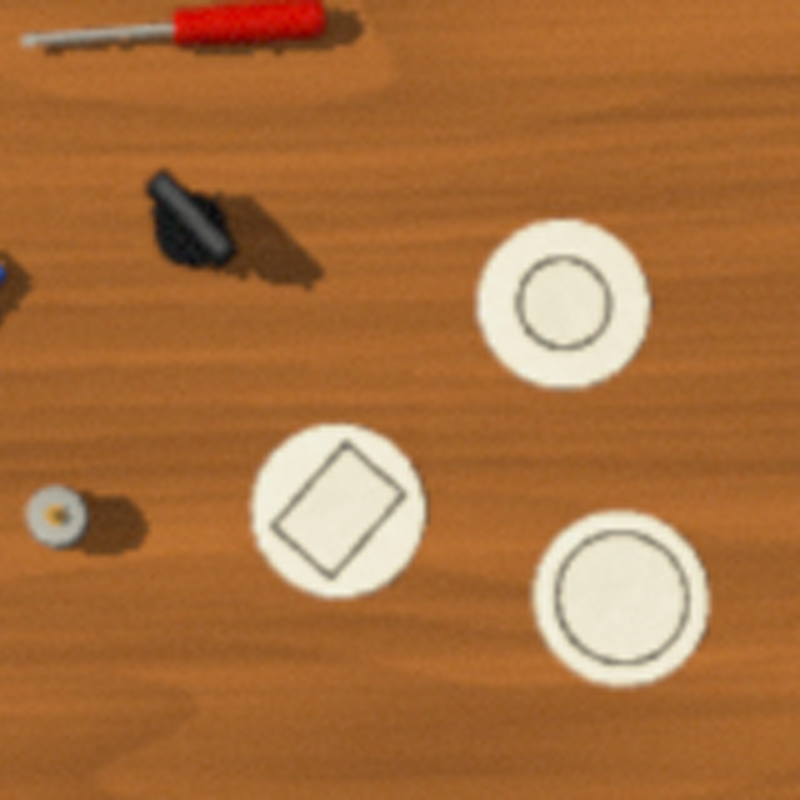

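```bash
cat > m.py <<'E'
from h import *
c=cam("top"); s=cam("scene")
def W(side,p,z):
    u=130+(p[0]+.5+(800 if side=='R' else 0))/5-.5; v=140+(p[1]+.5)/5-.5
    return ray(c,u,v,z)
def show(n,P,Q=None):
    a='' if Q is None else round(float(np.arctan2(*(Q[1]-Q[0])[[1,0]])),3)
    print(n,P.round(1),a,'scene px',np.round(proj(s,P),1))
show('nmat',W('L',(558,628.5),3),[W('L',(489,652.5),3),W('L',(627,604),3)])
show('mmat',W('R',(564,303),3))
show('smat',W('R',(339,509.5),3),[W('R',(376,468),3),W('R',(302,551),3)])
show('cmat',W('R',(622,597),3))
show('noz',W('R',(191.5,216.5),52),[W('R',(158,183),52),W('R',(225,250),52)])
show('mot',W('R',(57,516),34))
show('cap',W('L',(286.5,499),12))
show('sw',W('L',(609,332),14),[W('L',(572,341.5),18),W('L',(646,323.5),18)])
cv2.imwrite("pics/sc1.png",cv2.resize(s["frame"][130:280,180:420,::-1],(800,500),interpolation=cv2.INTER_CUBIC))
E
python3 m.py
```

```text
nmat [403.1 253.6   3. ] -1.263 scene px [339.9 158.3]
mmat [ 578.6 -221.8    3. ]  scene px [251.1 244.7]
smat [461.5 -84.8   3. ] 2.377 scene px [271.2 203.7]
cmat [ 406.1 -245.9    3. ]  scene px [221.6 213.5]
noz [628.   -4.1  52. ] -2.396 scene px [317.1 214.9]
mot [460.9  77.6  34. ]  scene px [310.1 178.8]
cap [482.1 409.1  12. ]  scene px [383.8 152.9]
sw [573.7 220.8  14. ] -1.36 scene px [360.7 185.3]
```

View pics/sc1.png

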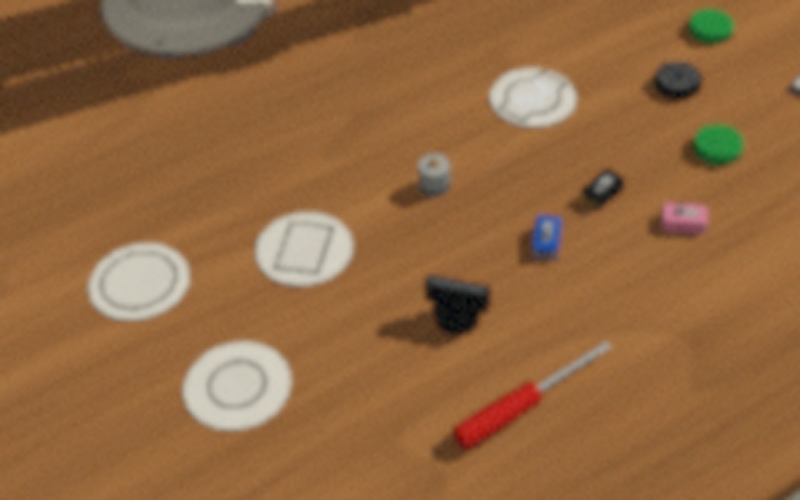

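```bash
cat > plan.py <<'E'
import sys
from h import *
# usage: plan.py x y z psi nrows
x,y,z,psi=map(float,sys.argv[1:5]); n=int(sys.argv[5]) if len(sys.argv)>5 else 5
s=state(); R=rot(); p=np.array(s["ee_pos"])
cps=np.arctan2(R[1,2],R[0,2])
Rt=np.array([[0,-np.sin(psi),np.cos(psi)],[0,np.cos(psi),np.sin(psi)],[-1,0,0]])
dr=Rn.from_matrix(R.T@Rt).as_rotvec()
d=(np.array([x,y,z])-p)/10
print("t",round(s["clock"],2),"pos",p.round(1),"psi",round(cps,3),"op",round(s["opening"],1),"q",np.round(s["qpos"],2),"F",np.round(s["contact_force"],1))
print("total tooldelta cm",(R.T@d).round(2),"turn",dr.round(3), "rows",n)
for i in range(n):
    Ri=R@Rn.from_rotvec(dr*i/n).as_matrix()
    print((Ri.T@d/n).round(2).tolist(),(dr/n).round(3).tolist())
E
python3 plan.py 482 409 180 0.70 7
```

```text
t 0.3 pos [212.3 614.2 291.8] psi 1.238 op 91.9 q [-0.97  0.5  -0.43  1.55  0.22  1.14 -0.21] F [-0.2  0.5 -0.5]
total tooldelta cm [ 11.19 -32.2  -10.57] turn [ 0.538 -0.001  0.   ] rows 7
[1.6, -4.6, -1.51] [0.077, -0.0, 0.0]
[1.6, -4.7, -1.15] [0.077, -0.0, 0.0]
[1.6, -4.78, -0.79] [0.077, -0.0, 0.0]
[1.6, -4.82, -0.42] [0.077, -0.0, 0.0]
[1.6, -4.84, -0.05] [0.077, -0.0, 0.0]
[1.6, -4.83, 0.32] [0.077, -0.0, 0.0]
[1.6, -4.79, 0.69] [0.077, -0.0, 0.0]
```

arm_command(turn=[[0.077, 0, 0], [0.077, 0, 0], [0.077, 0, 0], [0.077, 0, 0], [0.077, 0, 0]], delta_pos=[[1.6, -4.6, -1.5], [1.6, -4.7, -1.15], [1.6, -4.8, -0.8], [1.6, -4.8, -0.4], [1.6, -4.8, -0.05]], jaw=[-1, -1, -1, -1, -1])

```text
clock: 0.92
ee_pos: [405.9, 467.2, 211.9]
tool_rot: [0.644, -0.292, 0.644, 0.292]
contact_force: [0.3, 0.1, -0.2]
opening: 92.0
```

arm_command(turn=[[0.077, 0, 0], [0.077, 0, 0], [0, 0, 0], [0, 0, 0]], delta_pos=[[1.6, -4.8, 0.3], [1.6, -4.8, 0.7], [0, 0, 0], [0, 0, 0]], jaw=[-1, -1, -1, -1])

```text
clock: 1.42
ee_pos: [481.1, 409.9, 180.1]
tool_rot: [0.664, -0.242, 0.665, 0.242]
contact_force: [-0.5, 0.2, 0.0]
opening: 91.8
```

```bash
python3 plan.py 482 409 71 0.70 3; python3 -c "
from h import *
c=cam('wrist','w1');print(np.round(proj(c,(482,409,16)),1))"
```

```text
t 1.43 pos [481.1 409.9 180.1] psi 0.699 op 91.8 q [-0.58  0.57 -0.22  1.69  0.15  0.9  -0.17] F [-0.5  0.2  0. ]
total tooldelta cm [10.91 -0.14  0.02] turn [-0.001 -0.    -0.001] rows 3
[3.64, -0.05, 0.01] [-0.0, -0.0, -0.0]
[3.64, -0.05, 0.01] [-0.0, -0.0, -0.0]
[3.64, -0.04, 0.0] [-0.0, -0.0, -0.0]
[324.1 203.6]
```

View pics/w1.png

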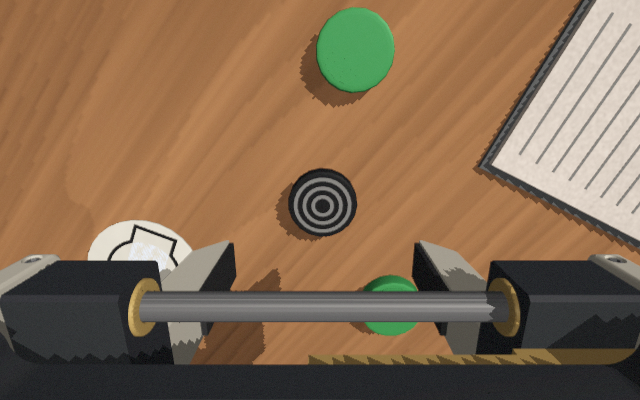

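```bash
python3 -c "
from h import *
c=cam('wrist');print(ray(c,322.5,205.5,16).round(1))
f=c['frame']
"
```

```text
[481.5 407.9  16. ]
```

arm_command(turn=[[0, 0, 0], [0, 0, 0], [0, 0, 0], [0, 0, 0]], delta_pos=[[3.6, -0.1, 0], [3.6, 0, 0], [3.7, 0, 0], [0, 0, 0]], jaw=[-1, -1, -1, -1])

```text
clock: 2.02
ee_pos: [479.6, 409.2, 69.3]
tool_rot: [0.663, -0.243, 0.665, 0.243]
contact_force: [0.5, -0.2, 1.2]
opening: 91.4
```

arm_command(turn=[[0, 0, 0], [0, 0, 0], [0, 0, 0], [0, 0, 0], [0, 0, 0]], delta_pos=[[0, 0, 0], [0, 0, 0], [0, 0, 0], [0, 0, 0], [0, 0, 0]], jaw=[1, 1, 1, 1, 1])

```text
clock: 2.65
ee_pos: [482.3, 408.9, 71.9]
tool_rot: [0.665, -0.242, 0.664, 0.242]
contact_force: [-0.6, -0.8, 5.9]
opening: 55.2
```

arm_command(turn=[[0, 0, 0], [0, 0, 0], [0, 0, 0], [0, 0, 0]], delta_pos=[[-2, 0, 0], [-4, 0, 0], [-4, 0, 0], [0, 0, 0]], jaw=[1, 1, 1, 1])

```text
clock: 3.15
ee_pos: [484.1, 410.8, 176.4]
tool_rot: [0.667, -0.241, 0.662, 0.243]
contact_force: [0.4, -0.7, -1.1]
opening: 55.2
```

```bash
python3 plan.py 406 -246 172 0.0 15; python3 -c "
from h import *
c=cam('wrist','w2')"
```

```text
t 3.15 pos [484.1 410.8 176.4] psi 0.699 op 55.2 q [-0.58  0.57 -0.22  1.69  0.16  0.88 -0.17] F [ 0.4 -0.7 -1.1]
total tooldelta cm [ 2.000e-02 -4.525e+01 -4.824e+01] turn [ 0.699  0.008 -0.003] rows 15
[0.0, -3.02, -3.22] [0.047, 0.001, -0.0]
[0.0, -3.16, -3.07] [0.047, 0.001, -0.0]
[0.01, -3.3, -2.92] [0.047, 0.001, -0.0]
[0.01, -3.44, -2.76] [0.047, 0.001, -0.0]
[0.01, -3.56, -2.6] [0.047, 0.001, -0.0]
[0.01, -3.68, -2.43] [0.047, 0.001, -0.0]
[0.01, -3.79, -2.26] [0.047, 0.001, -0.0]
[0.02, -3.89, -2.08] [0.047, 0.001, -0.0]
[0.02, -3.98, -1.9] [0.047, 0.001, -0.0]
[0.02, -4.07, -1.71] [0.047, 0.001, -0.0]
[0.02, -4.14, -1.52] [0.047, 0.001, -0.0]
[0.02, -4.21, -1.32] [0.047, 0.001, -0.0]
[0.03, -4.26, -1.13] [0.047, 0.001, -0.0]
[0.03, -4.31, -0.93] [0.047, 0.001, -0.0]
[0.03, -4.35, -0.72] [0.047, 0.001, -0.0]
```

View pics/w2.png

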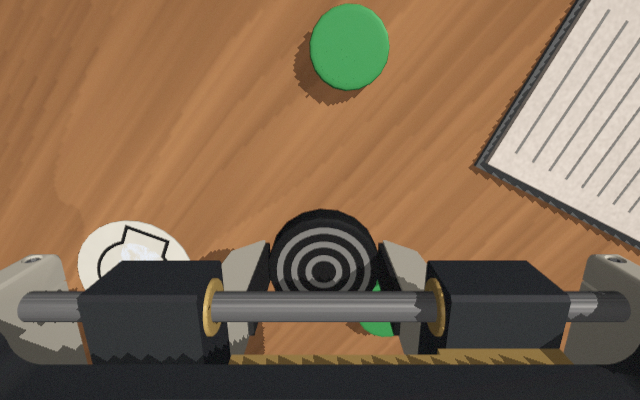

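arm_command(turn=[[0.047, 0, 0], [0.047, 0, 0], [0.047, 0, 0], [0.047, 0, 0], [0.047, 0, 0]], delta_pos=[[0, -3.0, -3.2], [0, -3.15, -3.05], [0, -3.3, -2.9], [0, -3.45, -2.75], [0, -3.55, -2.6]], jaw=[1, 1, 1, 1, 1])

```text
clock: 3.82
ee_pos: [455.3, 188.7, 170.5]
tool_rot: [0.688, -0.162, 0.689, 0.162]
contact_force: [0.7, -0.7, -0.4]
opening: 55.5
```

arm_command(turn=[[0.047, 0, 0], [0.047, 0, 0], [0.047, 0, 0], [0.047, 0, 0], [0.047, 0, 0]], delta_pos=[[0, -3.7, -2.4], [0, -3.8, -2.25], [0, -3.9, -2.1], [0, -4.0, -1.9], [0, -4.05, -1.7]], jaw=[1, 1, 1, 1, 1])

```text
clock: 4.45
ee_pos: [429.0, -30.0, 170.7]
tool_rot: [0.702, -0.08, 0.703, 0.08]
contact_force: [0.7, 0.6, -0.2]
opening: 54.9
```

```bash
python3 plan.py 406 -246 172 0.0 5; python3 -c "
from h import *
c=cam('wrist','w3')"
```

```text
t 4.45 pos [429.  -30.  170.7] psi 0.228 op 54.9 q [ 0.03  0.27 -0.02  2.19  0.01  0.68  0.23] F [ 0.7  0.6 -0.2]
total tooldelta cm [ -0.13 -20.52  -7.12] turn [ 0.228 -0.001 -0.   ] rows 5
[-0.03, -4.1, -1.42] [0.046, -0.0, -0.0]
[-0.03, -4.16, -1.24] [0.046, -0.0, -0.0]
[-0.03, -4.22, -1.04] [0.046, -0.0, -0.0]
[-0.03, -4.26, -0.85] [0.046, -0.0, -0.0]
[-0.03, -4.29, -0.66] [0.046, -0.0, -0.0]
```

arm_command(turn=[[0.046, 0, 0], [0.046, 0, 0], [0.046, 0, 0], [0.046, 0, 0], [0.046, 0, 0]], delta_pos=[[0, -4.1, -1.4], [0, -4.15, -1.25], [0, -4.2, -1.05], [0, -4.25, -0.85], [0, -4.3, -0.65]], jaw=[1, 1, 1, 1, 1])

```text
clock: 5.12
ee_pos: [406.4, -245.0, 170.6]
tool_rot: [0.707, 0.001, 0.708, -0.0]
contact_force: [0.3, -0.0, -0.5]
opening: 55.1
```

arm_command(turn=[[0, 0, 0], [0, 0, 0]], delta_pos=[[0, 0, 0], [0, 0, 0]], jaw=[1, 1])

```text
clock: 5.38
ee_pos: [406.7, -243.3, 170.5]
tool_rot: [0.707, 0.001, 0.708, 0.0]
contact_force: [0.5, -0.1, -0.8]
opening: 55.2
```

```bash
python3 plan.py 406 -246 172 0.0 1; python3 -c "
from h import *
c=cam('wrist','w4'); print(proj(c,(406,-246,3)))
print(ray(c,323,271,state()['ee_pos'][2]-56))"
```

```text
t 5.38 pos [ 406.7 -243.3  170.5] psi -0.001 op 55.2 q [ 0.38  0.33  0.12  2.1  -0.06  0.72  0.54] F [ 0.5 -0.1 -0.8]
total tooldelta cm [-0.15 -0.27 -0.07] turn [-0.001 -0.002 -0.001] rows 1
[-0.15, -0.27, -0.07] [-0.001, -0.002, -0.001]
(np.float64(323.20640718485504), np.float64(203.92789640071808))
[ 406.04778721 -244.38353699  114.65451579]
```

View pics/w4.png

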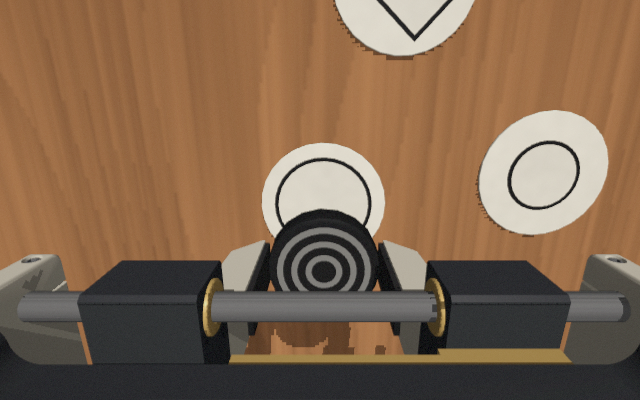

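arm_command(turn=[[0, 0, 0], [0, 0, 0], [0, 0, 0], [0, 0, 0], [0, 0, 0]], delta_pos=[[3, -0.2, 0], [3, 0, 0], [2.5, 0, 0], [0.9, 0, 0], [0, 0, 0]], jaw=[1, 1, 1, 1, 1])

```text
clock: 6.05
ee_pos: [407.2, -245.2, 76.9]
tool_rot: [0.707, 0.0, 0.707, 0.001]
contact_force: [0.5, -0.5, -0.6]
opening: 55.1
```

```bash
python3 plan.py 406 -246 75 0.0 1
```

```text
t 6.05 pos [ 407.2 -245.2   76.9] psi 0.0 op 55.1 q [ 0.4   0.51  0.1   2.13 -0.1   0.5   0.58] F [ 0.5 -0.5 -0.6]
total tooldelta cm [ 0.19 -0.08 -0.12] turn [ 0.    -0.001 -0.001] rows 1
[0.19, -0.08, -0.12] [0.0, -0.001, -0.001]
```

arm_command(turn=[[0, 0, 0], [0, 0, 0]], delta_pos=[[0.2, -0.1, -0.1], [0, 0, 0]], jaw=[1, 1])

```text
clock: 6.3
ee_pos: [406.6, -247.5, 75.9]
tool_rot: [0.708, 0.0, 0.707, -0.001]
contact_force: [-0.0, -0.2, -0.6]
opening: 55.0
```

arm_command(turn=[[0, 0, 0], [0, 0, 0], [0, 0, 0], [0, 0, 0]], delta_pos=[[0, 0, 0], [0, 0, 0], [0, 0, 0], [0, 0, 0]], jaw=[-1, -1, -1, -1])

```text
clock: 6.8
ee_pos: [406.2, -247.2, 75.2]
tool_rot: [0.707, 0.0, 0.707, -0.0]
contact_force: [0.7, 0.1, -0.0]
opening: 89.4
```

arm_command(turn=[[0, 0, 0], [0, 0, 0], [0, 0, 0], [0, 0, 0]], delta_pos=[[-3, 0, 0], [-4, 0, 0], [-4, 0, 0], [0, 0, 0]], jaw=[-1, -1, -1, -1])

```text
clock: 7.3
ee_pos: [408.2, -248.3, 188.1]
tool_rot: [0.709, -0.001, 0.705, -0.001]
contact_force: [0.5, 0.1, 0.6]
opening: 91.7
```

```bash
python3 plan.py 461 77.6 180 0.0 6; python3 -c "
from h import *
c=cam('wrist','w5')"
```

```text
t 7.3 pos [ 408.2 -248.3  188.1] psi -0.001 op 91.7 q [ 0.38  0.31  0.13  2.08 -0.06  0.75  0.54] F [0.5 0.1 0.6]
total tooldelta cm [ 0.75 32.6   5.24] turn [-0.001  0.006  0.003] rows 6
[0.13, 5.43, 0.87] [-0.0, 0.001, 0.0]
[0.13, 5.43, 0.88] [-0.0, 0.001, 0.0]
[0.13, 5.43, 0.88] [-0.0, 0.001, 0.0]
[0.13, 5.43, 0.88] [-0.0, 0.001, 0.0]
[0.13, 5.43, 0.88] [-0.0, 0.001, 0.0]
[0.13, 5.43, 0.88] [-0.0, 0.001, 0.0]
```

View pics/w5.png

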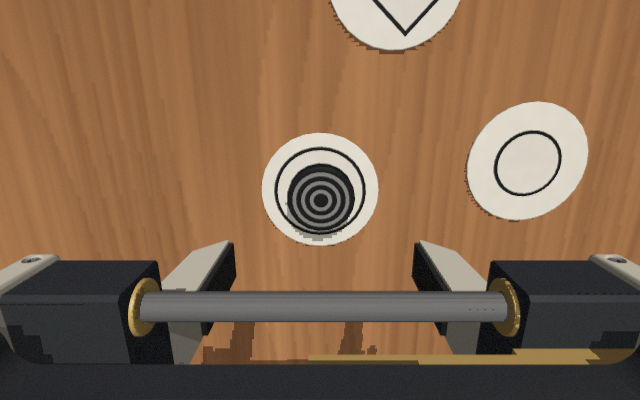

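```bash
python3 -c "
from h import *
c=cam('wrist'); 
print(ray(c,320,199.5,19),ray(c,320.3,190,3))
g=cv2.cvtColor(c['frame'],cv2.COLOR_RGB2BGR)
cv2.imwrite('pics/w5z.png',cv2.resize(g[120:260,240:400],None,fx=4,fy=4,interpolation=cv2.INTER_CUBIC))"
```

```text
[ 404.58638552 -247.06117727   19.        ] [ 404.76216408 -243.66115008    3.        ]
```

View pics/w5z.png

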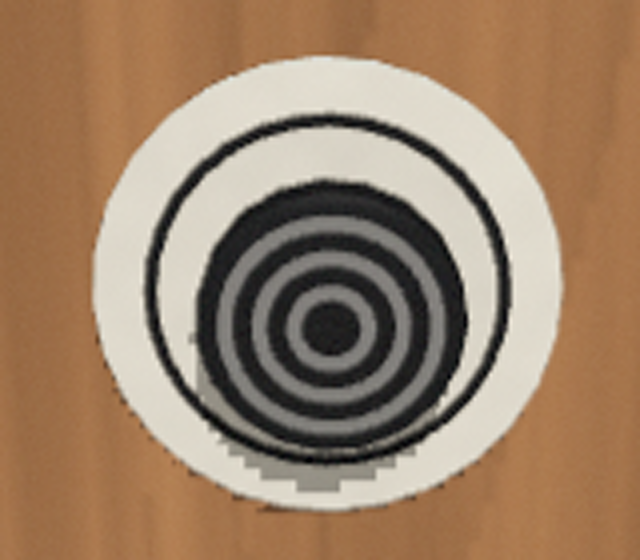

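arm_command(turn=[[0, 0, 0], [0, 0, 0], [0, 0, 0], [0, 0, 0], [0, 0, 0]], delta_pos=[[0.1, 5.4, 0.9], [0.1, 5.4, 0.9], [0.1, 5.4, 0.9], [0.1, 5.4, 0.9], [0.1, 5.4, 0.9]], jaw=[-1, -1, -1, -1, -1])

```text
clock: 8.02
ee_pos: [450.5, 24.3, 178.7]
tool_rot: [0.706, 0.0, 0.708, -0.0]
contact_force: [1.2, -0.4, 0.9]
opening: 91.7
```

arm_command(turn=[[0, 0, 0], [0, 0, 0], [0, 0, 0]], delta_pos=[[0.1, 5.4, 0.9], [0, 0, 0], [0, 0, 0]], jaw=[-1, -1, -1])

```text
clock: 8.4
ee_pos: [459.4, 76.1, 177.8]
tool_rot: [0.706, -0.0, 0.708, -0.001]
contact_force: [0.1, 0.0, 0.4]
opening: 91.5
```

```bash
python3 plan.py 461 77.6 74 0.0 3; python3 -c "
from h import *
c=cam('wrist','w6'); print(proj(c,(461,77.6,34)))"
```

```text
t 8.4 pos [459.4  76.1 177.8] psi -0.001 op 91.5 q [-0.2   0.31 -0.03  2.11  0.01  0.73 -0.24] F [0.1 0.  0.4]
total tooldelta cm [10.38  0.16  0.19] turn [-0.001 -0.003  0.001] rows 3
[3.46, 0.05, 0.06] [-0.0, -0.001, 0.0]
[3.46, 0.05, 0.06] [-0.0, -0.001, 0.0]
[3.46, 0.05, 0.06] [-0.0, -0.001, 0.0]
(np.float64(326.5808059153752), np.float64(207.96535712147107))
```

View pics/w6.png

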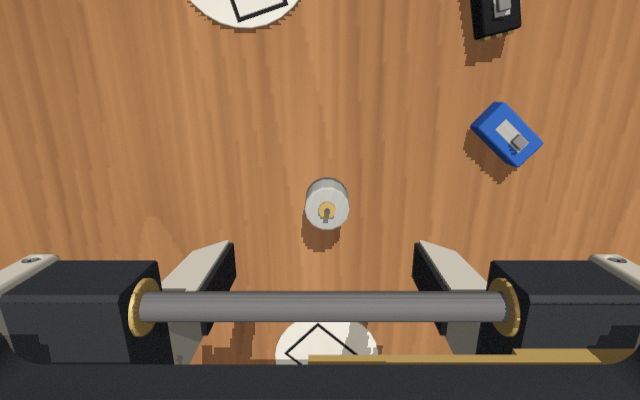

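arm_command(turn=[[0, 0, 0], [0, 0, 0], [0, 0, 0], [0, 0, 0]], delta_pos=[[3.5, 0.1, 0.1], [3.5, 0, 0], [3.4, 0, 0], [0, 0, 0]], jaw=[-1, -1, -1, -1])

```text
clock: 8.95
ee_pos: [459.1, 75.4, 73.0]
tool_rot: [0.705, 0.001, 0.709, -0.002]
contact_force: [-0.5, 0.1, -0.4]
opening: 91.8
```

arm_command(turn=[[0, 0, 0], [0, 0, 0], [0, 0, 0], [0, 0, 0], [0, 0, 0]], delta_pos=[[0, 0, 0], [0, 0, 0], [0, 0, 0], [0, 0, 0], [0, 0, 0]], jaw=[1, 1, 1, 1, 1])

```text
clock: 9.57
ee_pos: [461.7, 77.8, 75.5]
tool_rot: [0.707, 0.0, 0.707, -0.0]
contact_force: [-0.3, -0.5, -0.7]
opening: 46.3
```

arm_command(turn=[[0, 0, 0], [0, 0, 0], [0, 0, 0], [0, 0, 0], [0, 0, 0]], delta_pos=[[0, 0, 0], [-2, 0, 0], [-4, 0, 0], [-4, 0, 0], [0, 0, 0]], jaw=[1, 1, 1, 1, 1])

```text
clock: 10.2
ee_pos: [463.6, 78.2, 177.9]
tool_rot: [0.709, 0.001, 0.705, 0.0]
contact_force: [0.9, 0.3, -1.1]
opening: 33.3
```

```bash
python3 plan.py 579 -222 177 0.0 6; python3 -c "
from h import *
c=cam('wrist','w7')"
```

```text
t 10.2 pos [463.6  78.2 177.9] psi -0.001 op 33.3 q [-0.2   0.31 -0.03  2.1   0.02  0.72 -0.24] F [ 0.9  0.3 -1.1]
total tooldelta cm [  0.12 -30.    11.57] turn [-0.001  0.006 -0.001] rows 6
[0.02, -5.0, 1.93] [-0.0, 0.001, -0.0]
[0.02, -5.0, 1.93] [-0.0, 0.001, -0.0]
[0.02, -5.0, 1.93] [-0.0, 0.001, -0.0]
[0.02, -5.0, 1.93] [-0.0, 0.001, -0.0]
[0.02, -5.0, 1.92] [-0.0, 0.001, -0.0]
[0.02, -5.0, 1.92] [-0.0, 0.001, -0.0]
```

View pics/w7.png

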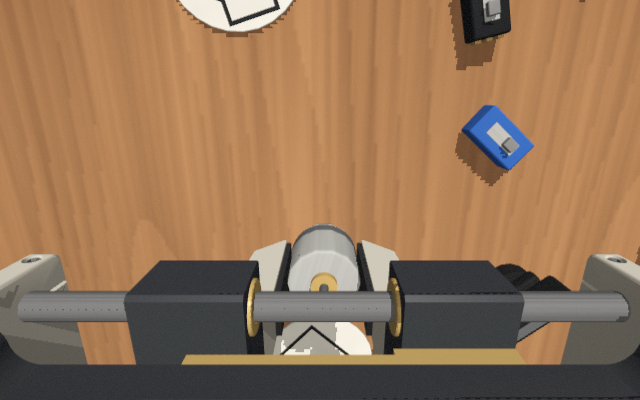

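```bash
python3 - <<'E'
from h import *
c=cam("wrist"); p=state()["ee_pos"]; print(p)
for h in (-20,-10,0):
    zt=p[2]-74+34+h
    # far/near edges in tool frame y (world y, psi=0): pictures 'up' is +y
    P=[(p[0],p[1]+17,zt),(p[0],p[1]-17,zt),(p[0]+17,p[1],zt),(p[0]-17,p[1],zt),(p[0],p[1],zt+8),(p[0],p[1]+17,zt-34)]
    print(h,[tuple(np.round(proj(c,q),0)) for q in P])
cv2.imwrite('pics/w7z.png',cv2.resize(c['frame'][200:360,240:400,::-1],None,fx=4,fy=4,interpolation=cv2.INTER_CUBIC))
s=cam("scene"); print(proj(s,p-[0,0,50])); cv2.imwrite('pics/s7z.png',cv2.resize(s['frame'][100:240,230:390,::-1],None,fx=4,fy=4,interpolation=cv2.INTER_CUBIC))
E
```

```text
[461.36414707  77.68149481 175.15613839]
-20 [(np.float64(322.0), np.float64(233.0)), (np.float64(322.0), np.float64(294.0)), (np.float64(356.0), np.float64(264.0)), (np.float64(288.0), np.float64(264.0)), (np.float64(322.0), np.float64(272.0)), (np.float64(322.0), np.float64(210.0))]
-10 [(np.float64(322.0), np.float64(241.0)), (np.float64(322.0), np.float64(305.0)), (np.float64(358.0), np.float64(274.0)), (np.float64(286.0), np.float64(274.0)), (np.float64(322.0), np.float64(283.0)), (np.float64(322.0), np.float64(216.0))]
0 [(np.float64(322.0), np.float64(251.0)), (np.float64(322.0), np.float64(318.0)), (np.float64(360.0), np.float64(285.0)), (np.float64(284.0), np.float64(286.0)), (np.float64(322.0), np.float64(296.0)), (np.float64(322.0), np.float64(222.0))]
(np.float64(309.60726105802433), np.float64(159.60673522058576))
```

View pics/w7z.png

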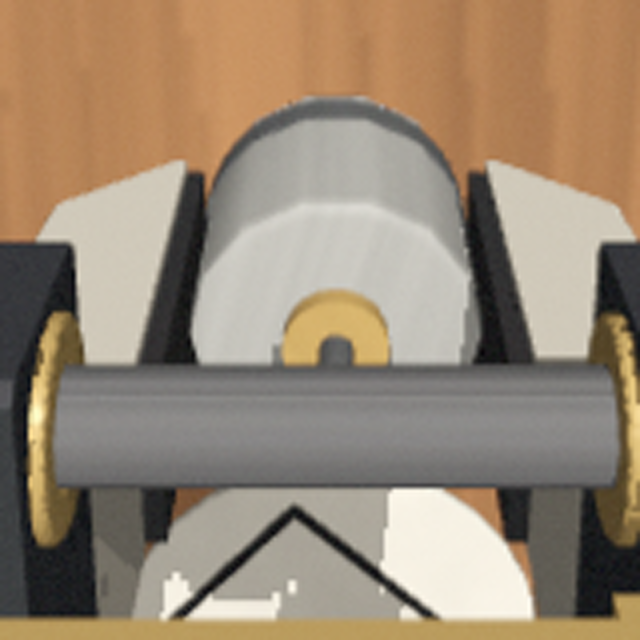

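View pics/s7z.png

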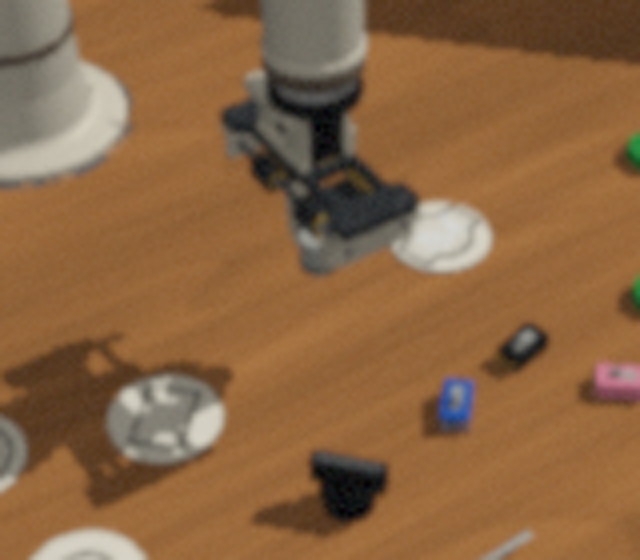

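arm_command(turn=[[0, 0, 0], [0, 0, 0], [0, 0, 0], [0, 0, 0], [0, 0, 0]], delta_pos=[[0, -5, 1.95], [0, -5, 1.95], [0, -5, 1.95], [0, -5, 1.95], [0, -5, 1.95]], jaw=[1, 1, 1, 1, 1])

```text
clock: 10.98
ee_pos: [558.2, -173.6, 173.1]
tool_rot: [0.706, 0.001, 0.708, 0.0]
contact_force: [1.0, -0.6, -0.3]
opening: 33.5
```

arm_command(turn=[[0, 0, 0], [0, 0, 0], [0, 0, 0]], delta_pos=[[0, -5, 1.95], [0, 0, 0], [0, 0, 0]], jaw=[1, 1, 1])

```text
clock: 11.35
ee_pos: [577.0, -221.6, 173.0]
tool_rot: [0.706, 0.001, 0.708, 0.0]
contact_force: [-0.6, 0.1, -0.4]
opening: 33.5
```

```bash
python3 plan.py 579 -222 78 0.0 1; python3 -c "
from h import *
c=cam('wrist','w8');print(proj(c,(578.6,-221.8,3)))"
```

```text
t 11.35 pos [ 577.  -221.6  173. ] psi -0.001 op 33.5 q [ 0.28  0.55  0.06  1.74 -0.04  0.86  0.36] F [-0.6  0.1 -0.4]
total tooldelta cm [ 9.5  -0.06  0.24] turn [-0.001 -0.004 -0.002] rows 1
[9.5, -0.06, 0.24] [-0.001, -0.004, -0.002]
(np.float64(326.5162964304094), np.float64(200.09744509835485))
```

View pics/w8.png

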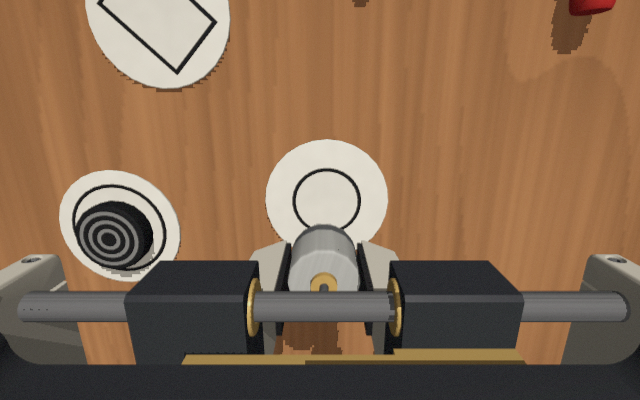

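arm_command(turn=[[0, 0, 0], [0, 0, 0], [0, 0, 0], [0, 0, 0], [0, 0, 0]], delta_pos=[[3, 0.1, 0.1], [3, 0, 0.1], [2.5, 0, 0], [0.9, 0, 0], [0, 0, 0]], jaw=[1, 1, 1, 1, 1])

```text
clock: 12.02
ee_pos: [580.1, -219.7, 81.2]
tool_rot: [0.707, 0.0, 0.707, 0.001]
contact_force: [0.9, -0.2, -1.3]
opening: 33.3
```

arm_command(turn=[[0, 0, 0]], delta_pos=[[0, 0, 0]], jaw=[1])

```text
clock: 12.15
ee_pos: [580.7, -220.6, 81.7]
tool_rot: [0.707, -0.0, 0.707, 0.0]
contact_force: [1.3, 0.6, -1.3]
opening: 33.2
```

```bash
python3 plan.py 579 -221 77 0.0 1
```

```text
t 12.15 pos [ 580.7 -220.6   81.7] psi 0.0 op 33.2 q [ 0.28  0.68  0.05  1.77 -0.05  0.7   0.36] F [ 1.3  0.6 -1.3]
total tooldelta cm [ 0.47 -0.04 -0.17] turn [ 0.     0.001 -0.   ] rows 1
[0.47, -0.04, -0.17] [0.0, 0.001, -0.0]
```

arm_command(turn=[[0, 0, 0], [0, 0, 0], [0, 0, 0]], delta_pos=[[0.3, 0, -0.1], [0.1, 0, 0], [0, 0, 0]], jaw=[1, 1, 1])

```text
clock: 12.52
ee_pos: [580.4, -221.1, 79.8]
tool_rot: [0.708, 0.0, 0.706, -0.0]
contact_force: [-4.0, 2.6, 14.3]
opening: 33.5
```

```bash
python3 plan.py 579 -221 77 0.0 1
```

```text
t 12.53 pos [ 580.4 -221.1   79.8] psi -0.0 op 33.5 q [ 0.28  0.68  0.05  1.77 -0.05  0.69  0.36] F [-4.   2.6 14.3]
total tooldelta cm [ 0.28  0.01 -0.14] turn [-0.     0.002  0.   ] rows 1
[0.28, 0.01, -0.14] [-0.0, 0.002, 0.0]
```

Contact with the mat (14 N); release.

arm_command(turn=[[0, 0, 0], [0, 0, 0], [0, 0, 0], [0, 0, 0], [0, 0, 0]], delta_pos=[[0, 0, 0], [0, 0, 0], [0, 0, 0], [0, 0, 0], [0, 0, 0]], jaw=[-1, -1, -1, -1, -1])

```text
clock: 13.15
ee_pos: [579.2, -221.4, 77.0]
tool_rot: [0.707, 0.0, 0.707, -0.0]
contact_force: [-0.2, 0.2, 0.1]
opening: 78.7
```

arm_command(turn=[[0, 0, 0], [0, 0, 0], [0, 0, 0], [0, 0, 0]], delta_pos=[[-3, 0, 0], [-4, 0, 0], [-4, 0, 0], [0, 0, 0]], jaw=[-1, -1, -1, -1])

```text
clock: 13.65
ee_pos: [581.6, -222.3, 191.2]
tool_rot: [0.71, -0.0, 0.705, -0.001]
contact_force: [-0.2, -1.1, -0.2]
opening: 92.0
```

```bash
python3 plan.py 573 221 185 0.21 8; python3 -c "
from h import *
c=cam('wrist','w9');cv2.imwrite('pics/w9z.png',cv2.resize(c['frame'][120:260,240:400,::-1],None,fx=4,fy=4,interpolation=cv2.INTER_CUBIC))"
```

```text
t 13.65 pos [ 581.6 -222.3  191.2] psi -0.001 op 92.0 q [ 0.28  0.52  0.06  1.73 -0.04  0.89  0.35] F [-0.2 -1.1 -0.2]
total tooldelta cm [ 0.51 44.33 -0.92] turn [-0.211  0.007  0.003] rows 8
[0.06, 5.54, -0.11] [-0.026, 0.001, 0.0]
[0.07, 5.54, 0.03] [-0.026, 0.001, 0.0]
[0.07, 5.54, 0.18] [-0.026, 0.001, 0.0]
[0.07, 5.53, 0.32] [-0.026, 0.001, 0.0]
[0.07, 5.52, 0.47] [-0.026, 0.001, 0.0]
[0.07, 5.51, 0.62] [-0.026, 0.001, 0.0]
[0.07, 5.49, 0.76] [-0.026, 0.001, 0.0]
[0.08, 5.47, 0.91] [-0.026, 0.001, 0.0]
```

View pics/w9z.png

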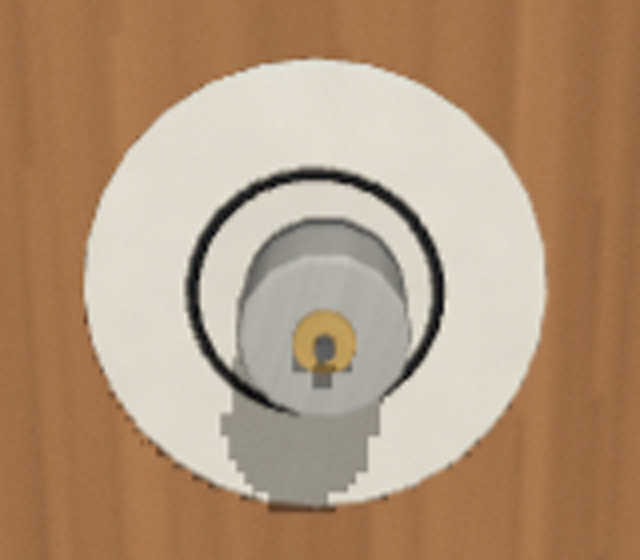

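arm_command(turn=[[-0.026, 0, 0], [-0.026, 0, 0], [-0.026, 0, 0], [-0.026, 0, 0], [-0.026, 0, 0]], delta_pos=[[0.05, 5.55, -0.1], [0.05, 5.55, 0], [0.05, 5.55, 0.2], [0.05, 5.55, 0.3], [0.05, 5.5, 0.45]], jaw=[-1, -1, -1, -1, -1])

```text
clock: 14.32
ee_pos: [572.5, 57.5, 183.2]
tool_rot: [0.705, -0.046, 0.706, 0.046]
contact_force: [1.2, -0.0, 0.0]
opening: 91.6
```

arm_command(turn=[[-0.026, 0, 0], [-0.026, 0, 0], [-0.026, 0, 0], [0, 0, 0], [0, 0, 0]], delta_pos=[[0.1, 5.5, 0.6], [0.1, 5.5, 0.75], [0.1, 5.45, 0.9], [0, 0, 0], [0, 0, 0]], jaw=[-1, -1, -1, -1, -1])

```text
clock: 14.95
ee_pos: [569.6, 221.4, 180.1]
tool_rot: [0.702, -0.074, 0.704, 0.073]
contact_force: [0.0, -0.6, 0.5]
opening: 91.8
```

```bash
python3 plan.py 573.5 221 71 0.21 3; python3 -c "
from h import *
c=cam('wrist','w10');print(proj(c,(573.7,220.8,18)))
cv2.imwrite('pics/w10z.png',cv2.resize(c['frame'][120:280,220:420,::-1],None,fx=4,fy=4,interpolation=cv2.INTER_CUBIC))"
```

```text
t 14.95 pos [569.6 221.4 180.1] psi 0.208 op 91.8 q [-0.36  0.53 -0.07  1.75  0.05  0.87 -0.24] F [ 0.  -0.6  0.5]
total tooldelta cm [10.91 -0.1   0.4 ] turn [-0.002 -0.003  0.001] rows 3
[3.64, -0.03, 0.13] [-0.001, -0.001, 0.0]
[3.64, -0.04, 0.13] [-0.001, -0.001, 0.0]
[3.64, -0.04, 0.13] [-0.001, -0.001, 0.0]
(np.float64(329.3879515005021), np.float64(204.01867429815658))
```

View pics/w10z.png

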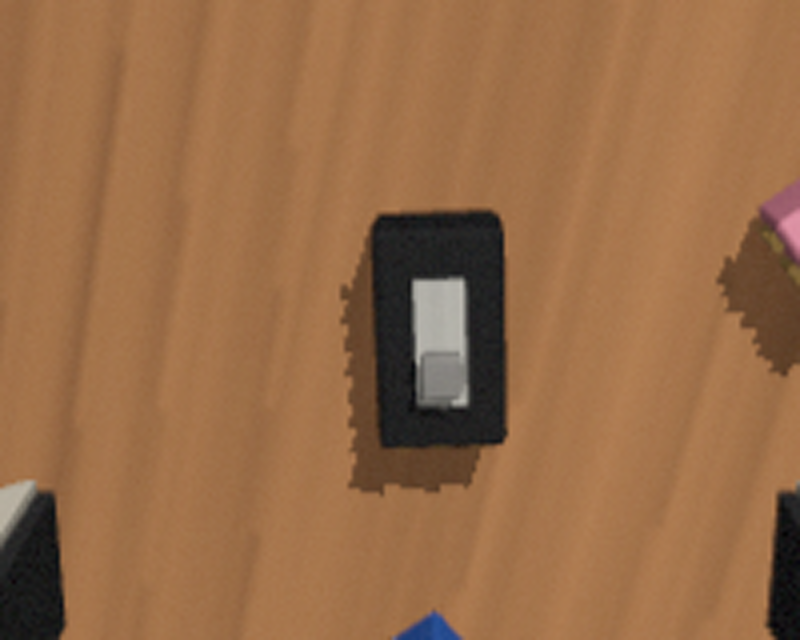

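arm_command(turn=[[0, 0, 0], [0, 0, 0], [0, 0, 0], [0, 0, 0], [0, 0, 0]], delta_pos=[[3.6, -0.1, 0.2], [3.6, 0, 0.2], [3.5, 0, 0], [0, 0, 0], [0, 0, 0]], jaw=[-1, -1, -1, -1, -1])

```text
clock: 15.62
ee_pos: [575.4, 220.7, 75.6]
tool_rot: [0.704, -0.072, 0.703, 0.072]
contact_force: [0.3, 0.9, 0.8]
opening: 92.1
```

arm_command(turn=[[0, 0, 0], [0, 0, 0], [0, 0, 0], [0, 0, 0], [0, 0, 0]], delta_pos=[[0, 0, 0], [0, 0, 0], [0, 0, 0], [0, 0, 0], [0, 0, 0]], jaw=[1, 1, 1, 1, 1])

```text
clock: 16.25
ee_pos: [574.6, 221.8, 74.8]
tool_rot: [0.703, -0.073, 0.703, 0.073]
contact_force: [0.9, -0.7, -0.4]
opening: 46.2
```

arm_command(turn=[[0, 0, 0], [0, 0, 0], [0, 0, 0], [0, 0, 0]], delta_pos=[[0, 0, 0], [0, 0, 0], [0, 0, 0], [0, 0, 0]], jaw=[1, 1, 1, 1])

```text
clock: 16.75
ee_pos: [574.5, 221.7, 74.6]
tool_rot: [0.703, -0.073, 0.703, 0.073]
contact_force: [-0.3, 0.6, -0.4]
opening: 25.7
```

arm_command(turn=[[0, 0, 0], [0, 0, 0], [0, 0, 0], [0, 0, 0]], delta_pos=[[-2, 0, 0], [-4, 0, 0], [-4, 0, 0], [0, 0, 0]], jaw=[1, 1, 1, 1])

```text
clock: 17.25
ee_pos: [577.4, 222.9, 180.2]
tool_rot: [0.706, -0.072, 0.7, 0.074]
contact_force: [0.3, -0.6, 0.0]
opening: 25.5
```

```bash
python3 plan.py 461.5 -85 176 0.806 8;  python3 -c "
from h import *
c=cam('wrist','w11')"
```

```text
t 17.25 pos [577.4 222.9 180.2] psi 0.207 op 25.5 q [-0.36  0.53 -0.07  1.74  0.05  0.86 -0.24] F [ 0.3 -0.6  0. ]
total tooldelta cm [  0.22 -27.75 -17.67] turn [-0.599  0.009  0.001] rows 8
[0.03, -3.47, -2.21] [-0.075, 0.001, 0.0]
[0.03, -3.29, -2.46] [-0.075, 0.001, 0.0]
[0.03, -3.1, -2.7] [-0.075, 0.001, 0.0]
[0.03, -2.89, -2.93] [-0.075, 0.001, 0.0]
[0.04, -2.66, -3.13] [-0.075, 0.001, 0.0]
[0.04, -2.42, -3.32] [-0.075, 0.001, 0.0]
[0.04, -2.17, -3.5] [-0.075, 0.001, 0.0]
[0.05, -1.9, -3.65] [-0.075, 0.001, 0.0]
```

View pics/w11.png

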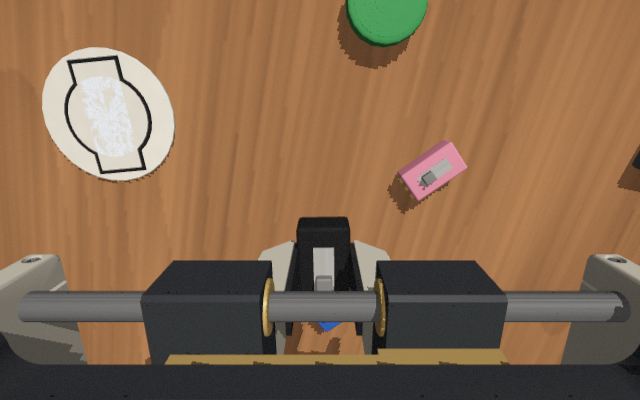

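arm_command(turn=[[-0.075, 0, 0], [-0.075, 0, 0], [-0.075, 0, 0], [-0.075, 0, 0], [-0.075, 0, 0]], delta_pos=[[0, -3.45, -2.2], [0, -3.3, -2.45], [0, -3.1, -2.7], [0, -2.9, -2.95], [0, -2.65, -3.15]], jaw=[1, 1, 1, 1, 1])

```text
clock: 17.92
ee_pos: [500.7, 28.0, 174.1]
tool_rot: [0.677, -0.204, 0.678, 0.204]
contact_force: [0.4, -0.3, 0.0]
opening: 25.6
```

arm_command(turn=[[-0.075, 0, 0], [-0.075, 0, 0], [-0.075, 0, 0], [0, 0, 0], [0, 0, 0]], delta_pos=[[0, -2.4, -3.3], [0, -2.2, -3.5], [0, -1.9, -3.65], [0, 0, 0], [0, 0, 0]], jaw=[1, 1, 1, 1, 1])

```text
clock: 18.55
ee_pos: [458.7, -85.8, 174.5]
tool_rot: [0.65, -0.277, 0.651, 0.278]
contact_force: [0.5, 0.7, -0.5]
opening: 25.4
```

```bash
python3 plan.py 461.5 -85 79 0.806 1;  python3 -c "
from h import *
c=cam('wrist','w12');print(proj(c,(461.5,-84.8,3)))"
```

```text
t 18.55 pos [458.7 -85.8 174.5] psi 0.806 op 25.4 q [ 0.25  0.32 -0.14  2.11  0.07  0.72  0.87] F [ 0.5  0.7 -0.5]
total tooldelta cm [ 9.55 -0.15  0.25] turn [ 0.     0.    -0.001] rows 1
[9.55, -0.15, 0.25] [0.0, 0.0, -0.001]
(np.float64(327.10755816115795), np.float64(200.84515896278745))
```

View pics/w12.png

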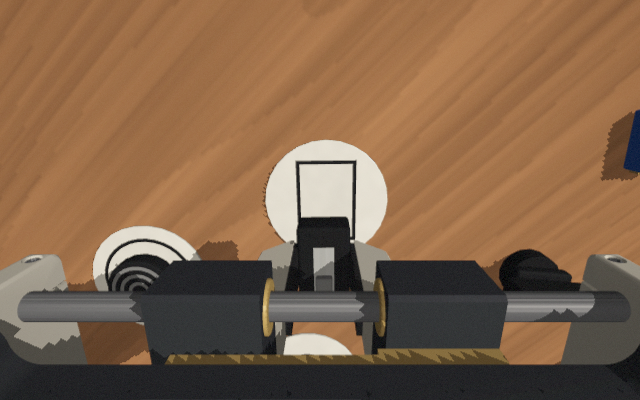

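arm_command(turn=[[0, 0, 0], [0, 0, 0], [0, 0, 0], [0, 0, 0], [0, 0, 0]], delta_pos=[[3, 0, 0.1], [3, 0, 0.1], [2.5, 0, 0], [1.0, 0, 0], [0, 0, 0]], jaw=[1, 1, 1, 1, 1])

```text
clock: 19.23
ee_pos: [460.2, -83.8, 79.3]
tool_rot: [0.65, -0.278, 0.65, 0.278]
contact_force: [0.2, -1.0, 0.5]
opening: 25.5
```

arm_command(turn=[[0, 0, 0]], delta_pos=[[0, 0, 0]], jaw=[1])

```text
clock: 19.35
ee_pos: [461.0, -84.5, 80.5]
tool_rot: [0.651, -0.278, 0.65, 0.278]
contact_force: [-0.4, 0.3, -0.1]
opening: 25.3
```

```bash
python3 plan.py 461.5 -85 78 0.806 1
```

```text
t 19.35 pos [461.  -84.5  80.5] psi 0.808 op 25.3 q [ 0.22  0.5  -0.11  2.14  0.11  0.51  0.83] F [-0.4  0.3 -0.1]
total tooldelta cm [ 0.25 -0.07 -0.01] turn [0.002 0.001 0.001] rows 1
[0.25, -0.07, -0.01] [0.002, 0.001, 0.001]
```

arm_command(turn=[[0, 0, 0], [0, 0, 0], [0, 0, 0]], delta_pos=[[0.2, 0, 0], [0.1, 0, 0], [0, 0, 0]], jaw=[1, 1, 1])

```text
clock: 19.73
ee_pos: [460.8, -84.9, 77.5]
tool_rot: [0.651, -0.278, 0.65, 0.277]
contact_force: [-1.3, 0.2, 5.1]
opening: 25.2
```

arm_command(turn=[[0, 0, 0], [0, 0, 0], [0, 0, 0], [0, 0, 0], [0, 0, 0]], delta_pos=[[0, 0, 0], [0, 0, 0], [0, 0, 0], [0, 0, 0], [0, 0, 0]], jaw=[-1, -1, -1, -1, -1])

```text
clock: 20.35
ee_pos: [460.3, -84.8, 76.7]
tool_rot: [0.65, -0.278, 0.65, 0.278]
contact_force: [0.9, -0.8, 0.6]
opening: 70.9
```

arm_command(turn=[[0, 0, 0], [0, 0, 0], [0, 0, 0], [0, 0, 0], [0, 0, 0]], delta_pos=[[-3, 0, 0], [-5, 0, 0], [-5, 0, 0], [0, 0, 0], [0, 0, 0]], jaw=[-1, -1, -1, -1, -1])

```text
clock: 20.98
ee_pos: [459.9, -84.8, 206.5]
tool_rot: [0.65, -0.278, 0.65, 0.278]
contact_force: [-0.6, -0.5, -0.3]
opening: 91.8
```

```bash
python3 plan.py 628 -4 205 0.746 5; python3 -c "
from h import *
c=cam('wrist','w13');cv2.imwrite('pics/w13z.png',cv2.resize(c['frame'][120:280,220:420,::-1],None,fx=4,fy=4,interpolation=cv2.INTER_CUBIC))"
```

```text
t 20.98 pos [459.9 -84.8 206.5] psi 0.807 op 91.8 q [ 0.26  0.27 -0.15  2.08  0.06  0.8   0.88] F [-0.6 -0.5 -0.3]
total tooldelta cm [ 0.15 -6.55 17.46] turn [ 0.061 -0.    -0.   ] rows 5
[0.03, -1.31, 3.49] [0.012, -0.0, -0.0]
[0.03, -1.27, 3.51] [0.012, -0.0, -0.0]
[0.03, -1.22, 3.52] [0.012, -0.0, -0.0]
[0.03, -1.18, 3.54] [0.012, -0.0, -0.0]
[0.03, -1.14, 3.55] [0.012, -0.0, -0.0]
```

View pics/w13z.png

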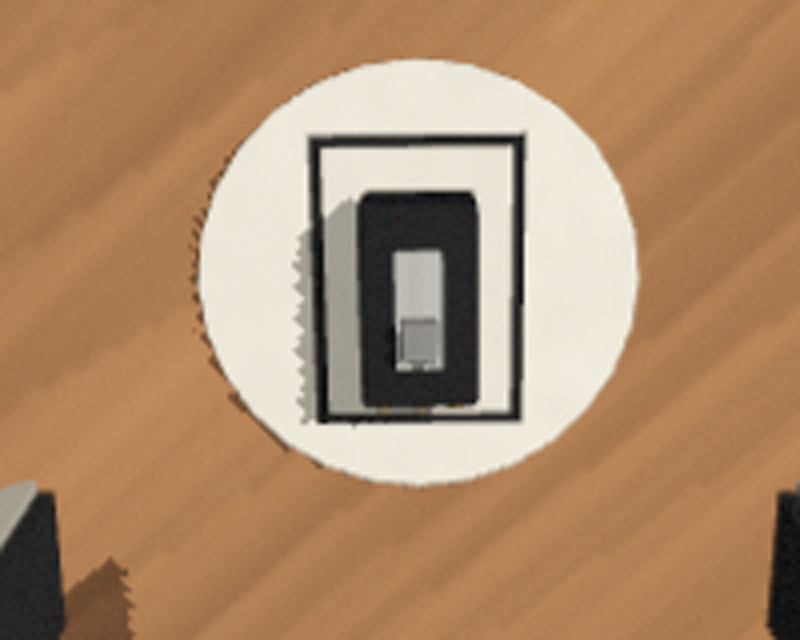

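```bash
python3 plan.py 628 -4 205 -0.825 10
```

```text
t 21.02 pos [459.4 -84.7 205.8] psi 0.807 op 92.2 q [ 0.26  0.27 -0.15  2.08  0.06  0.8   0.88] F [-0.8  0.5  0.6]
total tooldelta cm [ 0.05 -6.59 17.49] turn [ 1.632 -0.002 -0.   ] rows 10
[0.01, -0.66, 1.75] [0.163, -0.0, -0.0]
[0.01, -0.37, 1.83] [0.163, -0.0, -0.0]
[0.01, -0.06, 1.87] [0.163, -0.0, -0.0]
[0.01, 0.24, 1.85] [0.163, -0.0, -0.0]
[0.01, 0.54, 1.79] [0.163, -0.0, -0.0]
[0.01, 0.82, 1.68] [0.163, -0.0, -0.0]
[0.01, 1.08, 1.52] [0.163, -0.0, -0.0]
[0.01, 1.32, 1.33] [0.163, -0.0, -0.0]
[0.01, 1.51, 1.09] [0.163, -0.0, -0.0]
[0.01, 1.67, 0.83] [0.163, -0.0, -0.0]
```

arm_command(turn=[[0.163, 0, 0], [0.163, 0, 0], [0.163, 0, 0], [0.163, 0, 0], [0.163, 0, 0]], delta_pos=[[0, -0.65, 1.75], [0, -0.35, 1.85], [0, -0.05, 1.85], [0, 0.25, 1.85], [0, 0.55, 1.8]], jaw=[-1, -1, -1, -1, -1])

```text
clock: 21.65
ee_pos: [543.6, -43.5, 204.5]
tool_rot: [0.706, 0.005, 0.709, -0.005]
contact_force: [0.4, 0.8, -0.1]
opening: 91.8
```

arm_command(turn=[[0.163, 0, 0], [0.163, 0, 0], [0.163, 0, 0], [0.163, 0, 0], [0.163, 0, 0]], delta_pos=[[0, 0.8, 1.7], [0, 1.1, 1.5], [0, 1.3, 1.35], [0, 1.5, 1.1], [0, 1.65, 0.85]], jaw=[-1, -1, -1, -1, -1])

```text
clock: 22.28
ee_pos: [628.0, -3.8, 204.1]
tool_rot: [0.646, 0.284, 0.649, -0.285]
contact_force: [0.6, -0.1, 0.5]
opening: 92.1
```

arm_command(turn=[[0, 0, 0], [0, 0, 0]], delta_pos=[[0, 0, 0], [0, 0, 0]], jaw=[-1, -1])

```text
clock: 22.52
ee_pos: [627.4, -4.5, 205.1]
tool_rot: [0.648, 0.281, 0.649, -0.283]
contact_force: [0.5, -0.8, 0.5]
opening: 91.8
```

```bash
python3 plan.py 628 -4 95 -0.825 3; python3 -c "
from h import *
c=cam('wrist','w14');print(proj(c,(628,-4.1,52)))"
```

```text
t 22.52 pos [627.4  -4.5 205.1] psi -0.82 op 91.8 q [-0.15  0.52  0.15  1.7  -0.1   0.93 -0.78] F [ 0.5 -0.8  0.5]
total tooldelta cm [11.01  0.11  0.03] turn [ 0.005 -0.002  0.003] rows 3
[3.67, 0.04, 0.01] [0.002, -0.001, 0.001]
[3.67, 0.03, 0.01] [0.002, -0.001, 0.001]
[3.67, 0.03, 0.01] [0.002, -0.001, 0.001]
(np.float64(324.14987940265956), np.float64(204.58047736246405))
```

View pics/w14.png

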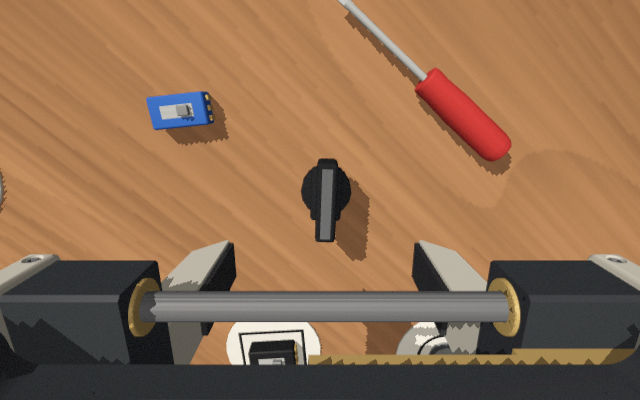

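arm_command(turn=[[0, 0, 0], [0, 0, 0], [0, 0, 0], [0, 0, 0], [0, 0, 0]], delta_pos=[[3.7, 0.1, 0.1], [3.7, 0, 0], [3.7, 0, 0], [0, 0, 0], [0, 0, 0]], jaw=[-1, -1, -1, -1, -1])

```text
clock: 23.2
ee_pos: [630.6, -4.6, 96.9]
tool_rot: [0.648, 0.283, 0.648, -0.283]
contact_force: [0.9, -0.3, 0.0]
opening: 91.8
```

arm_command(turn=[[0, 0, 0], [0, 0, 0], [0, 0, 0], [0, 0, 0], [0, 0, 0]], delta_pos=[[0, 0, 0], [0, 0, 0], [0, 0, 0], [0, 0, 0], [0, 0, 0]], jaw=[1, 1, 1, 1, 1])

```text
clock: 23.82
ee_pos: [630.1, -4.1, 95.7]
tool_rot: [0.648, 0.283, 0.648, -0.283]
contact_force: [0.7, -0.0, -0.5]
opening: 46.3
```

arm_command(turn=[[0, 0, 0], [0, 0, 0], [0, 0, 0], [0, 0, 0], [0, 0, 0]], delta_pos=[[0, 0, 0], [0, 0, 0], [0, 0, 0], [0, 0, 0], [0, 0, 0]], jaw=[1, 1, 1, 1, 1])

```text
clock: 24.45
ee_pos: [630.1, -4.1, 95.7]
tool_rot: [0.648, 0.283, 0.648, -0.283]
contact_force: [-0.2, -0.7, -0.1]
opening: 15.6
```

arm_command(turn=[[0, 0, 0], [0, 0, 0], [0, 0, 0], [0, 0, 0], [0, 0, 0]], delta_pos=[[0, 0, 0], [-2, 0, 0], [-4, 0, 0], [-4, 0, 0], [0, 0, 0]], jaw=[1, 1, 1, 1, 1])

```text
clock: 25.08
ee_pos: [633.1, -4.2, 201.4]
tool_rot: [0.651, 0.284, 0.645, -0.281]
contact_force: [-0.1, 0.5, -0.6]
opening: 16.1
```

```bash
python3 plan.py 403 253.6 198 0.308 10; python3 -c "
from h import *
c=cam('wrist','w15')"
```

```text
t 25.07 pos [633.1  -4.2 201.4] psi -0.823 op 16.1 q [-0.15  0.53  0.16  1.7  -0.1   0.91 -0.78] F [-0.1  0.5 -0.6]
total tooldelta cm [  0.14   0.65 -34.55] turn [-1.131  0.009 -0.003] rows 10
[0.01, 0.07, -3.46] [-0.113, 0.001, -0.0]
[0.02, 0.45, -3.43] [-0.113, 0.001, -0.0]
[0.02, 0.84, -3.35] [-0.113, 0.001, -0.0]
[0.02, 1.21, -3.24] [-0.113, 0.001, -0.0]
[0.02, 1.57, -3.08] [-0.113, 0.001, -0.0]
[0.03, 1.91, -2.88] [-0.113, 0.001, -0.0]
[0.03, 2.22, -2.65] [-0.113, 0.001, -0.0]
[0.03, 2.5, -2.38] [-0.113, 0.001, -0.0]
[0.03, 2.76, -2.08] [-0.113, 0.001, -0.0]
[0.03, 2.98, -1.76] [-0.113, 0.001, -0.0]
```

View pics/w15.png

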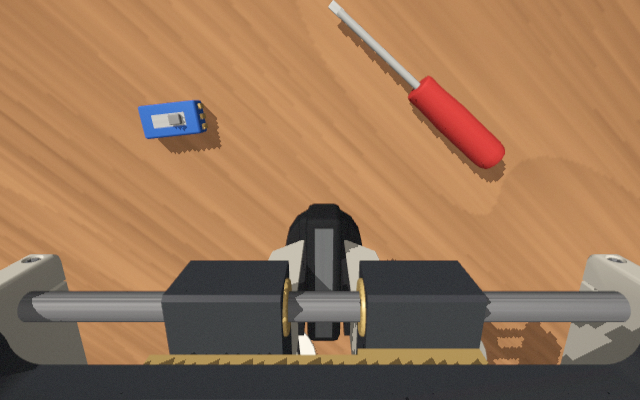

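arm_command(turn=[[-0.113, 0, 0], [-0.113, 0, 0], [-0.113, 0, 0], [-0.113, 0, 0], [-0.113, 0, 0]], delta_pos=[[0, 0.05, -3.45], [0, 0.45, -3.45], [0, 0.85, -3.35], [0, 1.2, -3.25], [0, 1.55, -3.1]], jaw=[1, 1, 1, 1, 1])

```text
clock: 25.75
ee_pos: [512.9, 125.3, 195.1]
tool_rot: [0.701, 0.089, 0.702, -0.09]
contact_force: [-0.6, 1.1, 0.0]
opening: 15.8
```

arm_command(turn=[[-0.113, 0, 0], [-0.113, 0, 0], [-0.113, 0, 0], [-0.113, 0, 0], [-0.113, 0, 0]], delta_pos=[[0, 1.9, -2.9], [0, 2.2, -2.65], [0, 2.5, -2.4], [0, 2.75, -2.1], [0, 3.0, -1.75]], jaw=[1, 1, 1, 1, 1])

```text
clock: 26.38
ee_pos: [397.3, 255.2, 195.8]
tool_rot: [0.698, -0.111, 0.698, 0.111]
contact_force: [1.1, -0.4, -0.3]
opening: 15.9
```

arm_command(turn=[[0, 0, 0], [0, 0, 0], [0, 0, 0]], delta_pos=[[0, 0, 0], [0, 0, 0], [0, 0, 0]], jaw=[1, 1, 1])

```text
clock: 26.75
ee_pos: [399.5, 252.9, 195.7]
tool_rot: [0.699, -0.108, 0.699, 0.107]
contact_force: [0.4, -0.6, -0.3]
opening: 15.9
```

```bash
python3 plan.py 403 253.6 101 0.308 1; python3 -c "
from h import *
c=cam('wrist','w16');print(proj(c,(403.1,253.6,3)))"
```

```text
t 26.75 pos [399.5 252.9 195.7] psi 0.305 op 15.9 q [-0.46  0.3  -0.19  2.08  0.08  0.78 -0.39] F [ 0.4 -0.6 -0.3]
total tooldelta cm [ 9.47 -0.03  0.35] turn [-0.003  0.     0.   ] rows 1
[9.47, -0.03, 0.35] [-0.003, 0.0, 0.0]
(np.float64(327.940119222238), np.float64(192.1886532374786))
```

View pics/w16.png

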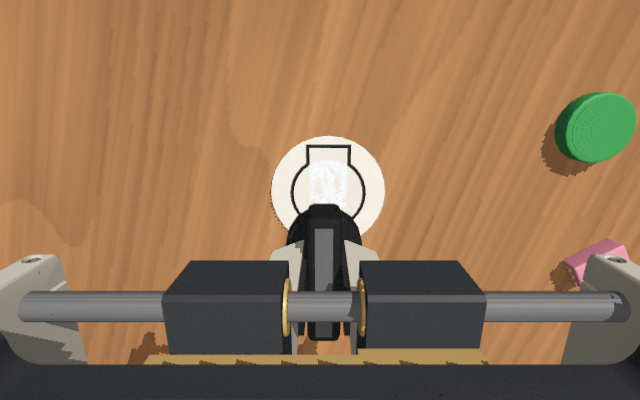

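arm_command(turn=[[0, 0, 0], [0, 0, 0], [0, 0, 0], [0, 0, 0], [0, 0, 0]], delta_pos=[[3, 0.1, 0.2], [3, 0, 0.1], [2.5, 0, 0], [0.9, 0, 0], [0, 0, 0]], jaw=[1, 1, 1, 1, 1])

```text
clock: 27.42
ee_pos: [401.5, 255.1, 101.4]
tool_rot: [0.698, -0.108, 0.699, 0.108]
contact_force: [-0.4, -0.4, -0.4]
opening: 15.9
```

arm_command(turn=[[0, 0, 0]], delta_pos=[[0, 0, 0]], jaw=[1])

```text
clock: 27.55
ee_pos: [402.2, 255.8, 102.6]
tool_rot: [0.699, -0.108, 0.698, 0.108]
contact_force: [-0.5, -0.2, -0.2]
opening: 15.9
```

```bash
python3 plan.py 402.6 255 98.7 0.308 1
```

```text
t 27.55 pos [402.2 255.8 102.6] psi 0.307 op 15.9 q [-0.49  0.47 -0.16  2.11  0.14  0.57 -0.44] F [-0.5 -0.2 -0.2]
total tooldelta cm [ 0.39 -0.09  0.02] turn [-0.001  0.002 -0.   ] rows 1
[0.39, -0.09, 0.02] [-0.001, 0.002, -0.0]
```

arm_command(turn=[[0, 0, 0], [0, 0, 0], [0, 0, 0]], delta_pos=[[0.25, -0.1, 0], [0.1, 0, 0], [0, 0, 0]], jaw=[1, 1, 1])

```text
clock: 27.92
ee_pos: [402.1, 254.6, 98.5]
tool_rot: [0.699, -0.108, 0.699, 0.108]
contact_force: [0.2, -0.9, 1.9]
opening: 15.7
```

arm_command(turn=[[0, 0, 0], [0, 0, 0], [0, 0, 0], [0, 0, 0], [0, 0, 0]], delta_pos=[[0, 0, 0], [0, 0, 0], [0, 0, 0], [0, 0, 0], [0, 0, 0]], jaw=[-1, -1, -1, -1, -1])

```text
clock: 28.55
ee_pos: [401.7, 254.5, 98.2]
tool_rot: [0.699, -0.108, 0.699, 0.108]
contact_force: [0.3, -0.1, -0.3]
opening: 61.1
```

arm_command(turn=[[0, 0, 0], [0, 0, 0], [0, 0, 0], [0, 0, 0], [0, 0, 0]], delta_pos=[[-3, 0, 0], [-5, 0, 0], [-6, 0, 0], [0, 0, 0], [0, 0, 0]], jaw=[-1, -1, -1, -1, -1])

```text
clock: 29.18
ee_pos: [401.5, 254.2, 238.1]
tool_rot: [0.699, -0.108, 0.699, 0.108]
contact_force: [0.2, -1.0, -1.0]
opening: 91.7
```

```bash
python3 -c "
from h import *
c=cam('wrist','w17');cv2.imwrite('pics/w17z.png',cv2.resize(c['frame'][100:260,230:430,::-1],None,fx=4,fy=4,interpolation=cv2.INTER_CUBIC))
c=cam('top');cv2.imwrite('pics/t17.png',cv2.resize(c['frame'][130:300,220:520,::-1],(800,453),interpolation=cv2.INTER_CUBIC))"
```

```text
(no output)
```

View pics/w17z.png

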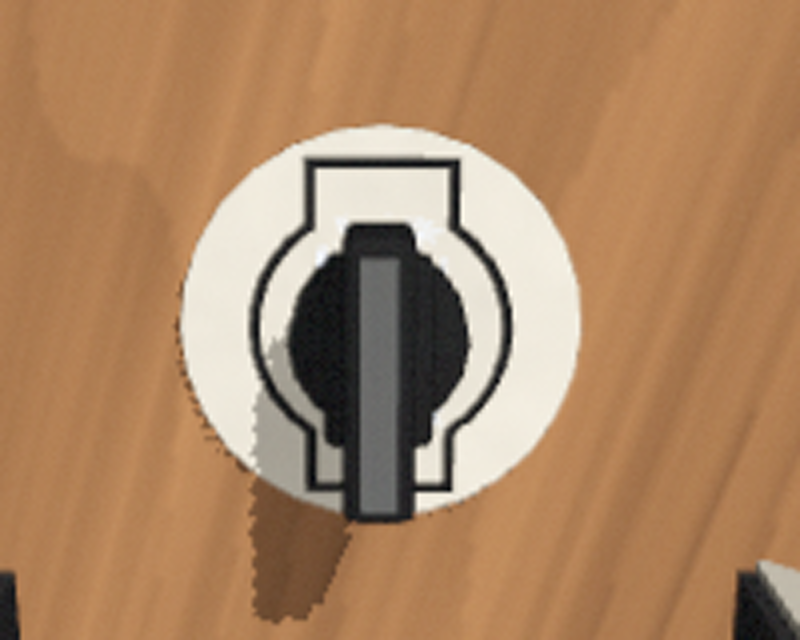

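View pics/t17.png

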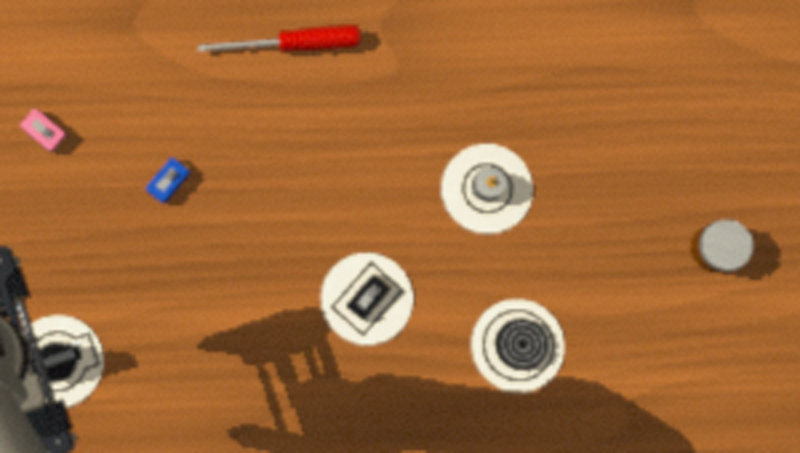

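```bash
python3 -c "
from h import *
c=cam('wrist')
r=lambda a,b,z: ray(c,230+(a+.5)/4-.5,100+(b+.5)/4-.5,z)
e=[r(379,258,55),r(379,515,55)]; o=[r(382,162,3),r(380,487,3)]
print((e[0]+e[1])/2,(o[0]+o[1])/2,np.linalg.norm(e[0]-e[1]),np.linalg.norm(o[0]-o[1]))
c=cam('top')
t=lambda a,b,z: ray(c,220+(a+.5)/2.667-.5,130+(b+.5)/2.665-.5,z).round(1)
print('cap',t(523.5,344.5,19),t(517,346,3)); print('sw',t(372,297,21),t(367,299,3)); print('mot',t(490,183,37),t(487,188,3))
cv2.imwrite('pics/t18.png',cv2.resize(c['frame'][180:290,330:440,::-1],(770,600),interpolation=cv2.INTER_CUBIC))
"
```

```text
[401.33646821 252.17554369  55.        ] [401.92509891 252.00757738   3.        ] 56.58672996382169 82.80355988796799
cap [ 405.8 -248.5   19. ] [ 404.7 -244.5    3. ]
sw [461.4 -88.6  21. ] [460.4 -84.4   3. ]
mot [ 578.9 -219.2   37. ] [ 578.5 -221.4    3. ]
```

View pics/t18.png

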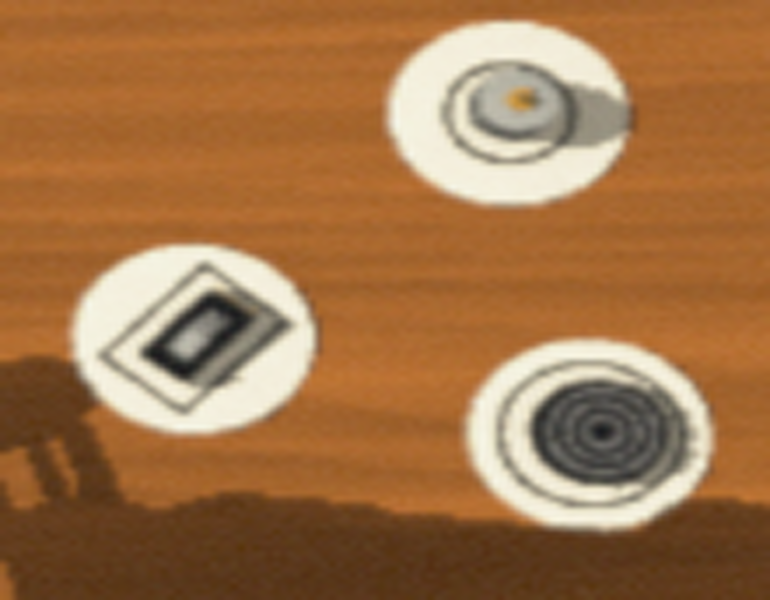

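```bash
python3 -c "
from h import *
print(order.hand_in()); print(state()['clock'])"
```

```text
the job is handed in; nothing more can be done
None
the job is handed in; nothing more can be done
```

I placed the cap, motor, switch block and nozzle upright on their matching mats, let go of each, raised the open gripper clear and handed the job in. The last clock reading was about 29 s. The hand-in gave no verdict.

How far each part ended from its outline centre, by my last checks (the limit is 10 mm):

| Part | Offset | Measured from |
|---|---|---|
| Cap | about 3.5–4 mm | wrist and top pictures |
| Motor | about 2 mm | top picture; the wrist picture showed it centred |
| Switch block | about 3–4 mm | wrist and top pictures |
| Nozzle | about 1 mm | wrist picture only; the arm partly hid it from the top camera |

- **Direction:** the nozzle and the switch block lie along their outlines by eye, with no visible turn. I did not measure the final angles.
- **Nozzle length:** its mouth measured 57 mm long in the last picture instead of 64 mm, probably because only the lighter top face was picked up. That reading doesn't affect its centre much.
- **Motor:** it touched down with about 14 N, and its base sat about 8 mm inside the outline.
- **Bystanders:** the jar was at its starting pixel position in the last top picture. The screwdriver looked unmoved there. The pink and blue switch look-alikes were not touched, and I did not move the green caps.

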